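# Slide the specimen carrier home in the cell imager

### The job

Slide the aluminium carrier, with the covered glass dish riding on it, across the bench and along the guide rail into the mouth of the white imager until it is fully home: long side flush against the rail and front end pressed firmly, but gently, against the stop hidden inside, and leave it resting there. The stop's depth differs every time and must be felt. The carrier is too wide to grip: keep it flat on the bench, keep the dish standing on it, and leave the other things alone.

Things in the scene. Friction and masses are not known exactly. Their poses are not given: they have to be found in the camera images.
- carrier: Flat solid aluminium slab, 100 mm (its x) by 140 mm (its y) by 18 mm high, 0.45 to 0.8 kg, lying flat on the bench. Origin at the centre of its underside. It can be slid, not gripped: neither side fits in the gripper.
- dish: Round covered glass dish, 60 mm across and 22 mm high, standing loose on the middle of the carrier. Origin at the centre of its underside, 18 mm above the bench.
- imager: White box fixed to the bench, 146 mm wide, 120 mm deep, 66 mm high (lens cap on top to 79 mm), open only at its mouth: 134 mm wide, 52 mm high. Origin on the bench in the plane of the mouth, on the centreline that the carrier's centre follows when it lies against the rail. Its y points inwards, its x to the rail. The carrier's y goes along this y, either way round.
- imager_stop (a point): Point on the bench 30 mm inside the mouth on the imager's centreline. The stop, a 95 mm wide, 17 mm high black block across the way, is out of sight: its face lies anywhere from 0 to 55 mm further in than this point. A sprung shoe stands 6 mm out of its face and yields to about 1.5 N; the carrier is home when it has pressed the shoe in and meets the block.
- rail: Guide rail fixed to the bench: aluminium bar 350 mm long, 14 mm thick, 16 mm high, running straight into the imager. Origin on the bench at the middle of its inner face, which is 50 mm to the +x side of the imager's centreline; its y is the imager's y; it runs from 240 mm outside the mouth to 110 mm inside. The carrier lies on its -x side.
- bottle: Bystander: amber jar with white cap, 52 mm across, 85 mm high. Origin under its centre.
- frame: Bystander: flat black microscope stage insert, 110 by 160 by 6 mm, with a rectangular opening. Origin under its centre.
- tipbox: Bystander: white box of pipette tips, 87 by 122 by 57 mm high. Origin under its centre.
- joypad: Bystander: black stage controller, 120 by 150 by 33 mm high, with a 50 mm high knob in the middle. Origin under its centre.
Not all that is in view belongs to the job. There is more than one size of the dish; the one meant has the size given above. Of the things shaped like the carrier, the aluminium one is meant.

How it is judged (in metres and radians):
On the way:
1. the carrier is pressed home against the hidden stop with at least 4 N (contact force between carrier and imager above 4 N), for 0.02 s.
At the end, for the whole second after the job is handed in: Carrier flat, at rest, within 2.5 mm of the rail and parallel to it within 0.03 rad, still resting against the stop's sprung shoe (over 0.3 N); dish upright, at rest, on the carrier (within 20 mm of its middle along x, 40 mm along y) (x of carrier in the frame of rail between -0.0525 and -0.047 m and angle between the y axis of carrier and the y axis of rail, either way round below 0.03 rad and contact force between carrier and imager above 0.3 N and height (world z) of carrier below 0.003 m and angle between carrier's own z axis and vertical below 0.03 rad and x of dish in the frame of carrier between -0.02 and 0.02 m and y of dish in the frame of carrier between -0.04 and 0.04 m and z of dish in the frame of carrier between 0.015 and 0.022 m and angle between dish's own z axis and vertical below 0.05 rad and linear speed of each of carrier, dish below 0.01 m/s); the robot touches nothing.
It fails at once if the carrier is rammed into the imager or the rail (over 35 N) (contact force between carrier and imager above 35 N or contact force between carrier and rail above 35 N).
It fails at once if the carrier is lifted or tipped off the bench (height (world z) of carrier above 0.012 m or angle between carrier's own z axis and vertical above 0.15 rad).
It fails at once if a bystander is moved more than 30 mm (distance of any of bottle, frame, tipbox, joypad from where it was at the start of the episode above 0.03 m).
It also fails if it takes over 45 s, if anything falls off the work surface, if the arm or the gripper's body presses on something with over 40 N, if the wrist force passes 120 N, or if a joint passes its speed limit or range.

### The arm

A 7-joint arm with a two-finger parallel gripper is mounted at the origin on the work surface. World frame = base frame: x ahead of the robot, y to its left, z up, the work surface at z = 0. Lengths are in mm, angles in rad, forces in N, time in s.
With the tool pointing down it reaches from about 400 to 875 mm from the base axis. Payload 4.4 kg.
Tool frame: the origin (TCP) lies between the finger pads; the fingertips stand 17 mm ahead of it and the grasp point (between the pads) lies 2 mm behind it; z points along the fingers, y is the line along which they close (so a half turn about z gives the same grasp; the last joint's range is limited). The gripper opens to 85 mm and grips with 20 to 120 N. Pads are 22 mm wide; open, the fingers measure 114 mm over their backs; the gripper's body (76 mm by 85 mm) begins 54 mm behind the grasp point. The pads swing forward as they close: fully open they stand 13 mm farther back than shut.
Start: joints at [1.095, 0.628, 0.038, 1.517, -0.027, 0.996, -0.02], TCP at [259.004, -596.183, 248.313] pointing down, gripper open.
Joint ranges: [-3.06, 3.06], [-0.37, 2.12], [-1.25, 1.32], [0.18, 2.47], [-1.1, 4.24], [0.23, 1.98], [-2.94, 2.94]. Speed limits (rad/s): [2.57, 2.57, 3.14, 3.14, 3.14, 3.14, 3.14].

### API

Orientations are given as [roll, pitch, yaw] about the fixed x, y, z axes, in that order (R = Rz(yaw) Ry(pitch) Rx(roll)).
In Python, from cell import sensors, get_image, ctrl gives the robot as it stands.
- The arm moves only by the tool send_rows, never from a script. Its argument "series" is a list of rows, each a list of 3 entries, a list of its own where there are three numbers: the finger opening in mm, from 0 to 85.4, then the shift along the world's x, y, z in units of 60 mm (1.0 is 60 mm), then the turn, a rotation vector about the world's x, y, z in units of 5 degrees (1.0 is 5 degrees). A call has 1 to 8 rows; each row shifts and turns the commanded pose from where the row before left it; what a row does not reach is not made up. A row lasts 1/8 s, in which the tool goes at most 62.5 mm and 10.7 degrees, less where a joint would pass 70% of its speed; a pose out of reach is approached as far as the arm can. A call is refused whole if a number of a shift passes 1 or a number of a turn 1, either way. A call with a gripper value outside its range is refused whole. The fingers move at their own pace and stop on an object; the grip force is fixed at half the most. Time passes only in rows, so rows that do not move let the fingers close. It gives the time, the measured TCP pose, the force, the opening and the grip force at its end, in the units of the state.
- sensors.read_state(): the state, without advancing time (a new reading comes with each control period).
- get_image(name): name is "scene" or "top" or "wrist"; returns a dict with "img" (400x640x3 uint8, red, green, blue), "depth" (400x640 float32, mm along the optical axis (not along the pixel's ray), 0 where there is no reading), "vfov" (degrees; the focal length in pixels is half the picture's height over the tangent of half this angle, whatever the lens; pixels are square), "cx", "cy" (the principal point, pixels), "world_to_cam" (4x4, takes a point from world to camera coordinates). Camera axes: x right, y down, z forward; pixel columns grow to the right and rows downward; lengths in mm; the calibration is good to about 2 mm. A picture is of the moment at which its call begins.
- ctrl.finish_job(): hands the job in; it is judged then, once.
The state is a dict: "clock": time; "qpos": joint angles; "qd": joint speeds; "tau": joint torques, N m; "eef_pos": TCP position; "tool_rot": TCP orientation; "force": force on the tool from outside, world axes, zero at the start; "torque": the same for the moment, N m; "width": finger opening in mm; "gripper_force": force on a finger pad.
Only numpy, scipy, OpenCV 4.12 (cv2) and the standard library are available. Lean on these libraries where they do the work, as an engineer would, in place of code of your own. Each camera call takes 0.05 s, during which the arm holds its last target. There are 200 camera calls.

## Working session

There is one attempt and no reset: what is moved stays moved. The work goes in short steps, Python scripts to look and compute and a tool call to move; the robot and the scene stay as the last step left them, time stands still between calls to the robot, and variables do not carry over. Pictures are saved under pics/ and viewed, at most 10 in all, crops included, and the job is handed in when it is done.

Besides the shell and the picture viewer there is one more tool, called after ">>>" in YAML: its name, and indented under it one key for each argument. send_rows: Moves the arm, as the interface text tells. Its arguments: {"type":"object","properties":{"series":{"type":"array"}},"required":["series"]}

```bash
mkdir -p pics && ls && cat > h.py <<'E'
import numpy as np, cv2
from cell import sensors, get_image, ctrl
def f(d): return d["img"].shape[0]/2/np.tan(np.radians(d["vfov"])/2)
def pts(d):
    z=d["depth"]; v,u=np.mgrid[:z.shape[0],:z.shape[1]]; F=f(d)
    c=np.stack([(u-d["cx"])*z/F,(v-d["cy"])*z/F,z,np.ones_like(z)],-1)
    return (c@np.linalg.inv(d["world_to_cam"]).T)[...,:3]
def ray(d,u,v,h):
    T=np.linalg.inv(d["world_to_cam"]); r=T[:3,:3]@np.array([(u-d["cx"])/f(d),(v-d["cy"])/f(d),1]); o=T[:3,3]
    return o+r*(h-o[2])/r[2]
def save(n,d): cv2.imwrite(f"pics/{n}.png",d["img"][...,::-1])
E
python3 - <<'E'
from h import *
import pickle
print(sensors.read_state())
for n in("scene","top"):
    d=get_image(n); save(n,d); pickle.dump(d,open(n+".pkl","wb")); print(n,d["vfov"],d["cx"],d["cy"],np.linalg.inv(d["world_to_cam"])[:3].round(2).tolist())
E
```

```text
pics
{'clock': 0.0, 'qpos': array([ 1.09519732,  0.6293449 ,  0.0384666 ,  1.51836188, -0.02699493,
        0.99627128, -0.01998835]), 'qd': array([-0.00098458, -0.00081935, -0.00101736,  0.0005516 , -0.00014631,
        0.0016854 ,  0.00055324]), 'tau': array([-3.37843985e-04, -5.63405442e+01,  1.22632205e+00, -1.93444473e+01,
        1.09967461e-02,  1.05367927e-02, -1.54684500e-05]), 'eef_pos': array([ 258.75793629, -595.6427552 ,  247.39224984]), 'tool_rot': array([-3.13972644e+00,  4.30183131e-05,  4.09793653e-01]), 'force': array([-0.36026439, -0.46984146, -0.38557414]), 'torque': array([-0.03007163,  0.05394196, -0.03538944]), 'gripper_force': 0.0, 'width': 85.53692774140022}
scene 44.00414679531995 326.4665985835771 201.56068402977752 [[-0.31, 0.53, -0.79, 1629.1], [0.95, 0.18, -0.26, 336.46], [0.0, -0.83, -0.55, 803.25]]
top 49.48473625191052 322.9775777339886 197.08666591202086 [[-0.01, -0.98, 0.19, 313.24], [-1.0, 0.01, -0.01, -26.23], [0.01, -0.19, -0.98, 1208.41]]
```

View pics/top.png

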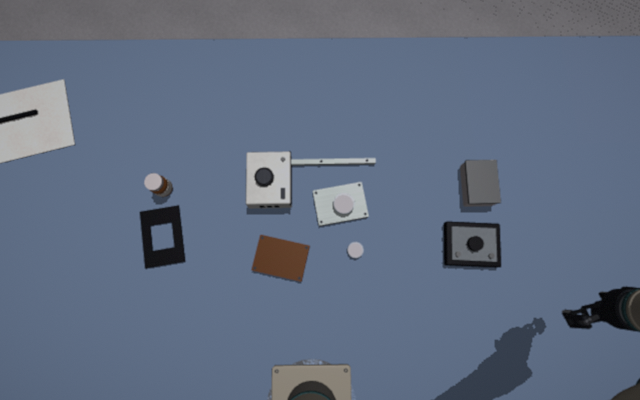

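View pics/scene.png

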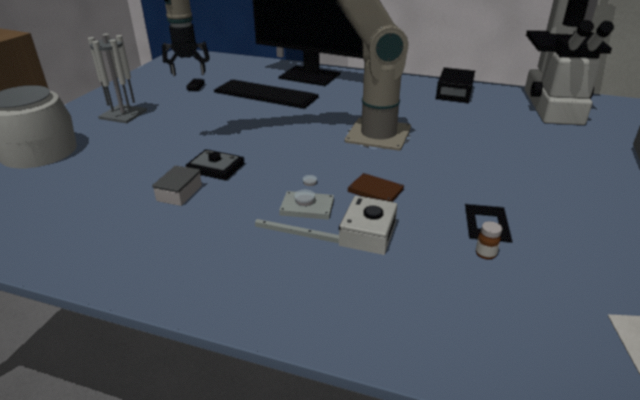

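The top view shows the aluminium plate at (341,204) with a dish on it at (343,205). The imager is at (269,180) with its mouth facing right, and the rail runs (292..375,161).

Things that could be mistaken for them:
- **Carrier:** the aluminium slab at (341,204) or the brown slab at (281,258). I choose the aluminium one.
- **Dish:** the one on the carrier at (343,205) or the smaller loose one at (355,250). I choose the one on the carrier.

Next I check this in a close crop and measure.

```bash
python3 - <<'E'
from h import *
import pickle
d=pickle.load(open("top.pkl","rb")); P=pts(d)
c=d["img"][140:280,230:390]; cv2.imwrite("pics/crop.png",cv2.resize(c,None,fx=5,fy=4.2*5/4.2*0.85,interpolation=cv2.INTER_CUBIC)[...,::-1])
hsv=cv2.cvtColor(d["img"],cv2.COLOR_RGB2HSV)
m=((hsv[...,1]<75)&(hsv[...,2]>95)).astype(np.uint8); m[:140]=0;m[280:]=0;m[:,:235]=0;m[:,400:]=0
n,l,s,cc=cv2.connectedComponentsWithStats(m)
for i in range(1,n):
    if s[i,4]<30: continue
    k=(l==i)&(d["depth"]>0); q=P[k]
    print(i,s[i],"med",np.median(q,0).round(1),"z pct",np.percentile(q[:,2],[5,50,95]).round(1))
    h=np.median(q[:,2]) 
    ct=max(cv2.findContours((l==i).astype(np.uint8),0,2)[0],key=cv2.contourArea)
    w=np.array([ray(d,u,v,h)[:2] for u,v in ct[:,0].astype(float)],np.float32)
    r=cv2.minAreaRect(w); print(r, cv2.boxPoints(r).round(1).tolist())
zb=np.median(P[300:340,150:250,2]);print("bench z",zb)
E
```

```text
1 [  235   140   165   140 15207] med [533.3 -45.3   1.2] z pct [-3.5  1.2 66.4]
((520.4559326171875, -19.01202392578125), (477.0314025878906, 397.8454895019531), 89.38811492919922) [[319.0, -255.39999389648438], [716.7999877929688, -259.6000061035156], [721.9000244140625, 217.39999389648438], [324.1000061035156, 221.60000610351562]]
bench z -0.016840454251337178
```

View pics/crop.png

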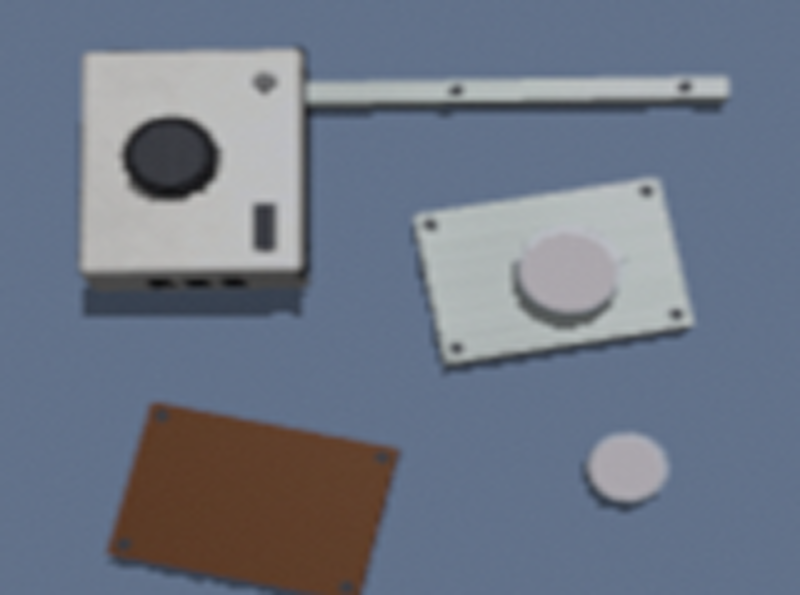

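The crop confirms the choice: the aluminium plate at crop (553,273) carries the larger dish at (567,272), and the brown slab and small dish are decoys. Now I measure with a better mask, using lightness plus low blueness.

```bash
cat > meas.py <<'E'
from h import *
def meas(d):
    P=pts(d); im=d["img"].astype(int); K=6
    m=((im[...,2]-im[...,0]<15)&(im[...,0]>130)).astype(np.uint8); m[:140]=0;m[280:]=0;m[:,:235]=0;m[:,430:]=0
    n,l,s,cc=cv2.connectedComponentsWithStats(m)
    for i in range(1,n):
        if s[i,4]<60: continue
        q=P[(l==i)&(d["depth"]>0)]
        u=cc[i]; 
        ct=max(cv2.findContours((l==i).astype(np.uint8),0,1)[0],key=cv2.contourArea)
        hs=np.percentile(q[:,2],[5,50,95]); h=hs[1]
        for H,name in((66,'imager'),(18,'carrier'),(16,'rail')):
            if abs(H-h)<1.5: pass
        w=np.array([ray(d,a,b,h)[:2] for a,b in ct[:,0].astype(float)],np.float32)
        r=cv2.minAreaRect(w); print(i,"px",u.round(1),"area",s[i,4],"z",hs.round(1),"rect c",np.round(r[0],1),"sz",np.round(r[1],1),"ang",round(r[2],2), cv2.boxPoints(r).round(1).tolist())
    # dish by depth
    k=(P[...,2]>34)&(P[...,2]<46)&(P[...,0]<650)&(P[...,1]<20)&(P[...,1]>-260)&(P[...,0]>420)&(d["depth"]>0); k[:140]=0
    n,l,s,cc=cv2.connectedComponentsWithStats(k.astype(np.uint8))
    for i in range(1,n):
        if s[i,4]>80: print("dish",cc[i].round(1),s[i],P[l==i].mean(0).round(1),np.ptp(P[l==i],axis=0).round(1))
E
python3 - <<'E'
from meas import *
import pickle
meas(pickle.load(open("top.pkl","rb")))
E
```

```text
1 px [267.8 177.3] area 1890 z [62.  65.7 69.4] rect c [594.1 113.5] sz [144.1 117.5] ang 0.87 [[521.2000122070312, 171.10000610351562], [522.9000244140625, 53.599998474121094], [667.0, 55.79999923706055], [665.2999877929688, 173.3000030517578]]
2 px [331.8 160.9] area 344 z [11.8 16.  19.7] rect c [651.4 -64.6] sz [236.5  11.8] ang 89.37 [[644.2000122070312, -182.8000030517578], [656.0, -182.89999389648438], [658.5999755859375, 53.599998474121094], [646.7999877929688, 53.70000076293945]]
3 px [339.9 202.9] area 1652 z [14.2 18.7 41.5] rect c [528.8 -83. ] sz [ 99.2 139.3] ang 9.7 [[468.1000061035156, -22.700000762939453], [491.6000061035156, -160.0], [589.4000244140625, -143.3000030517578], [565.9000244140625, -6.0]]
4 px [355.  249.8] area 177 z [13.2 16.5 19.9] rect c [ 398.5 -121.8] sz [38.5 38.1] ang 89.3 [[379.20001220703125, -140.8000030517578], [417.29998779296875, -141.1999969482422], [417.79998779296875, -102.80000305175781], [379.70001220703125, -102.30000305175781]]
dish [343.  203.1] [333 193  22  22 367] [524.9 -90.5  39.9] [58.2 57.6 11.5]
```

>>> send_rows:
  series:
    - [60,[0.31,0.85,0],[0,0,-0.59]]
    - [60,[0.31,0.85,0],[0,0,-0.59]]
    - [60,[0.31,0.85,0],[0,0,-0.59]]
    - [60,[0.31,0.85,0],[0,0,-0.59]]
    - [60,[0.31,0.85,0],[0,0,-0.59]]
    - [60,[0.31,0.85,0],[0,0,-0.59]]
    - [60,[0.31,0.85,0],[0,0,-0.59]]
    - [60,[0.31,0.85,0],[0,0,-0.59]]

```text
clock: 1.1
eef_pos: [408.1, -186.5, 248.2]
tool_rot: [-3.142, -0.0, -0.004]
force: [0.4, -0.3, 0.3]
width: 59.9
gripper_force: 0.0
```

>>> send_rows:
  series:
    - [60,[0.21,0.57,-0.3],[0,0,0]]
    - [60,[0.21,0.57,-0.4],[0,0,0]]
    - [60,[0.2,0.57,-0.6],[0,0,0]]
    - [60,[0,0,-0.8],[0,0,0]]
    - [60,[0,0,-0.8],[0,0,0]]
    - [60,[0,0,-0.3],[0,0,0]]
    - [60,[0,0,0],[0,0,0]]

```text
clock: 1.98
eef_pos: [443.8, -85.4, 55.0]
tool_rot: [-3.141, 0.004, -0.002]
force: [0.3, -0.0, -0.1]
width: 59.8
gripper_force: 0.0
```

>>> send_rows:
  series:
    - [60,[0,0,-0.25],[0,0,0]]
    - [60,[0,0,-0.25],[0,0,0]]
    - [60,[0,0,0],[0,0,0]]

```text
clock: 2.35
eef_pos: [443.0, -83.8, 35.0]
tool_rot: [-3.137, 0.008, -0.003]
force: [0.6, -0.8, 1.2]
width: 59.5
gripper_force: 0.0
```

>>> send_rows:
  series:
    - [60,[0,0,-0.05],[0,0,0]]
    - [60,[0,0,0],[0,0,0]]

```text
clock: 2.6
eef_pos: [443.0, -83.9, 32.5]
tool_rot: [-3.136, 0.008, -0.003]
force: [0.3, -0.4, -0.0]
width: 60.1
gripper_force: 0.0
```

```bash
python3 - <<'E'
from meas import *
d=get_image("wrist"); save("w1",d)
print(sensors.read_state()["eef_pos"])
P=pts(d); print(np.linalg.inv(d["world_to_cam"])[:3].round(2).tolist())
E
```

```text
[443.02834002 -83.92931945  32.41465398]
[[-0.0, -0.96, -0.29, 515.05], [-1.0, 0.0, 0.01, -83.86], [-0.01, 0.29, -0.96, 158.6]]
```

View pics/w1.png

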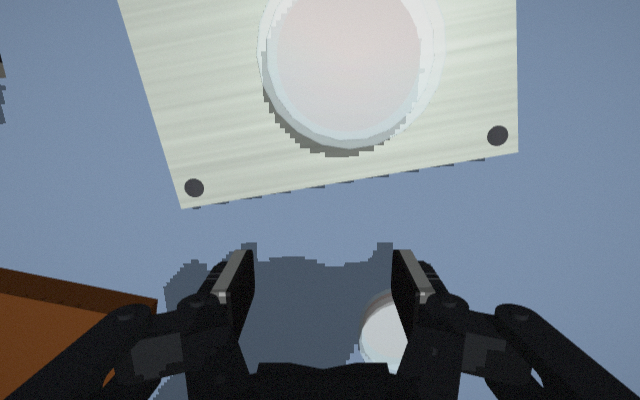

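The wrist view shows the open fingers (around (235,290) and (405,290)) short of the carrier's lower edge at (180..518, 205..150). The brown slab and small dish sit behind the fingers. The descent fell short of the command, so I check the joints.

```bash
python3 - <<'E'
from h import *
s=sensors.read_state(); print(s["qpos"].round(3), s["tau"].round(2), s["force"], s["torque"])
d=get_image("wrist"); P=pts(d); v=d["depth"]>0
k=v&(P[...,2]<60)&(P[...,2]>2)&(P[...,0]<470)&(P[...,0]>425)&(abs(P[...,1]+84)<60)
q=P[k]; print(len(q), q.min(0),q.max(0))
for b in range(-140,-20,10):
    z=q[(q[:,1]>=b)&(q[:,1]<b+10)]; 
    if len(z): print(b,len(z),z[:,2].min().round(1),z[:,0].max().round(1))
E
```

```text
[-0.013  0.775  0.21   2.207 -0.709  0.233 -0.739] [-1.300e-01 -4.699e+01  3.510e+00 -3.810e+00 -1.000e-02  5.000e-02
  1.000e-02] [-0.47052127 -0.29346983  0.39907581] [ 0.00192822  0.0184321  -0.0096221 ]
6272 [ 425.2144151  -143.94121485    2.00049297] [469.84905737 -24.07024867  59.99839905]
-140 86 2.0 469.4
-130 416 2.0 469.7
-120 2378 2.0 468.8
-110 84 2.0 469.4
-100 94 2.0 469.8
-90 88 2.0 469.8
-80 102 2.0 469.3
-70 88 2.0 469.8
-60 1898 2.0 469.8
-50 851 2.0 468.9
-40 109 2.0 468.0
-30 53 2.0 469.8
```

>>> send_rows:
  series:
    - [60,[0.08,0,0],[0,0,0]]
    - [60,[0.08,0,0],[0,0,0]]
    - [60,[0,0,0],[0,0,0]]

```text
clock: 3.08
eef_pos: [452.9, -83.9, 31.7]
tool_rot: [-3.136, 0.008, -0.002]
force: [0.3, 0.1, -0.5]
width: 60.3
gripper_force: 0.0
```

>>> send_rows:
  series:
    - [60,[0,0,-0.1],[0,0,0]]
    - [60,[0,0,-0.1],[0,0,0]]
    - [60,[0,0,0],[0,0,0]]

```text
clock: 3.45
eef_pos: [451.5, -83.7, 19.0]
tool_rot: [-3.136, 0.01, -0.003]
force: [0.8, 0.2, 0.9]
width: 60.5
gripper_force: 0.0
```

>>> send_rows:
  series:
    - [60,[0,0,-0.08],[0,0,0]]
    - [60,[0,0,0],[0,0,0]]

```text
clock: 3.7
eef_pos: [451.8, -83.8, 14.6]
tool_rot: [-3.136, 0.01, -0.003]
force: [0.3, -0.1, 0.5]
width: 60.5
gripper_force: 0.0
```

```bash
python3 - <<'E'
from h import *
s=sensors.read_state(); print(s["qpos"].round(3), s["eef_pos"],s["force"])
d=get_image("wrist"); save("w2",d)
E
```

```text
[-0.036  0.822  0.241  2.185 -0.855  0.24  -0.601] [451.84684279 -83.80698112  14.60301114] [ 0.29383496 -0.12702993  0.47271012]
```

View pics/w2.png

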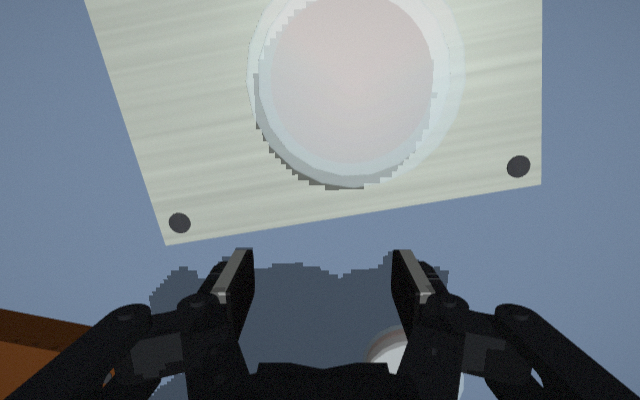

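The wrist view shows the fingertips (about (240,255) and (400,255)) close below the carrier edge, with nothing between them. I push gently in +x.

>>> send_rows:
  series:
    - [60,[0.04,0,0],[0,0,0]]
    - [60,[0.06,0,0],[0,0,0]]
    - [60,[0.07,0,0],[0,0,0]]
    - [60,[0.08,0,0],[0,0,0]]
    - [60,[0.08,0,0],[0,0,0]]
    - [60,[0.08,0,0],[0,0,0]]
    - [60,[0.08,0,0],[0,0,0]]
    - [60,[0.08,0,0],[0,0,0]]

```text
clock: 4.75
eef_pos: [483.9, -82.1, 14.5]
tool_rot: [-3.132, 0.014, -0.001]
force: [-5.8, 3.3, 4.0]
width: 60.2
gripper_force: 2.6
```

```bash
python3 - <<'E'
from meas import *
s=sensors.read_state(); print(s["qpos"].round(3), s["eef_pos"],s["force"])
meas(get_image("top"))
E
```

```text
[-0.095  0.848  0.32   2.099 -0.822  0.339 -0.655] [483.92280707 -82.06317466  14.50029526] [-5.80277154  3.2919735   3.99815239]
1 px [274.1 152.8] area 88 z [59.5 65.6 69.3] rect c [661.8 100.9] sz [90.4  5.7] ang 89.38 [[658.5, 55.79999923706055], [664.2000122070312, 55.70000076293945], [665.0999755859375, 146.10000610351562], [659.4000244140625, 146.10000610351562]]
3 px [345.7 160.7] area 242 z [11.9 15.8 19.7] rect c [ 651.9 -103.1] sz [ 13.6 159.7] ang 0.64 [[644.2000122070312, -23.399999618530273], [646.0, -183.0], [659.5999755859375, -182.89999389648438], [657.7999877929688, -23.200000762939453]]
4 px [287.1 180.7] area 187 z [756.2 761.2 763.5] rect c [419.3   7.6] sz [ 6.3 43.8] ang 81.35 [[397.20001220703125, 7.800000190734863], [440.5, 1.2000000476837158], [441.3999938964844, 7.400000095367432], [398.1000061035156, 14.0]]
5 px [296.3 180.9] area 247 z [757.4 763.5 765.7] rect c [418.2  -2. ] sz [ 7.7 46.9] ang 80.88 [[394.3999938964844, -2.0999999046325684], [440.79998779296875, -9.5], [442.0, -1.899999976158142], [395.70001220703125, 5.5]]
6 px [259.8 180.1] area 1566 z [742.3 749.3 755.7] rect c [422.8  37.9] sz [52.  40.1] ang 86.79 [[401.3999938964844, 13.100000381469727], [441.3999938964844, 10.800000190734863], [444.29998779296875, 62.79999923706055], [404.29998779296875, 65.0]]
15 px [354.8 249.9] area 176 z [13.1 16.4 19.5] rect c [ 398.5 -121.8] sz [38.4 38.1] ang 89.3 [[379.29998779296875, -140.6999969482422], [417.3999938964844, -141.1999969482422], [417.79998779296875, -102.80000305175781], [379.70001220703125, -102.30000305175781]]
```

>>> send_rows:
  series:
    - [60,[0.08,0,0],[0,0,0]]
    - [60,[0.08,0,0],[0,0,0]]
    - [60,[0.08,0,0],[0,0,0]]
    - [60,[0.08,0,0],[0,0,0]]
    - [60,[0.08,0,0],[0,0,0]]
    - [60,[0.08,0,0],[0,0,0]]
    - [60,[0.06,0,0],[0,0,0]]
    - [60,[0.04,0,0],[0,0,0]]

```text
clock: 5.8
eef_pos: [521.3, -83.9, 14.8]
tool_rot: [-3.136, 0.009, -0.003]
force: [-3.4, 0.3, -3.4]
width: 60.0
gripper_force: 1.5
```

```bash
cat > wm.py <<'E'
from h import *
def wm(name=None):
    d=get_image("wrist"); s=sensors.read_state(); print(s["eef_pos"].round(1),s["force"].round(1),s["qpos"].round(2))
    if name: save(name,d)
    P=pts(d); v=d["depth"]>0; im=d["img"].astype(int)
    g=v&(im.min(-1)>110)&(im[...,2]-im[...,0]<15)
    k=g&(abs(P[...,2]-18)<4)&(P[...,0]<642)
    ct=max(cv2.findContours(k.astype(np.uint8),0,1)[0],key=cv2.contourArea)
    w=np.array([ray(d,a,b,18)[:2] for a,b in ct[:,0].astype(float)],np.float32)
    ok=(ct[:,0]>3).all(1)&(ct[:,0,0]<636)&(ct[:,0,1]<396); w=w[ok]
    r=cv2.minAreaRect(w); print("carrier rect",np.round(r[0],1),np.round(r[1],1),round(r[2],2)); print(w.min(0),w.max(0))
    k=g&(abs(P[...,2]-40)<4)
    if k.sum()>50:
        ct=max(cv2.findContours(k.astype(np.uint8),0,1)[0],key=cv2.contourArea); q=np.array([ray(d,a,b,40)[:2] for a,b in ct[:,0].astype(float)],np.float32); print("dish",cv2.minEnclosingCircle(q))
    return d,P
E
python3 - <<'E'
from wm import *
wm("w3")
E
```

```text
[521.7 -83.9  14.8] [-1.5  0.1 -1.2] [-0.14  0.88  0.38  2.   -0.79  0.42 -0.71]
carrier rect [576.  -92.6] [141.2  89.4] 89.75
[ 531.4674  -163.34988] [621.0108   -21.911324]
dish ((577.3609619140625, -100.51908874511719), 30.04283332824707)
```

View pics/w3.png

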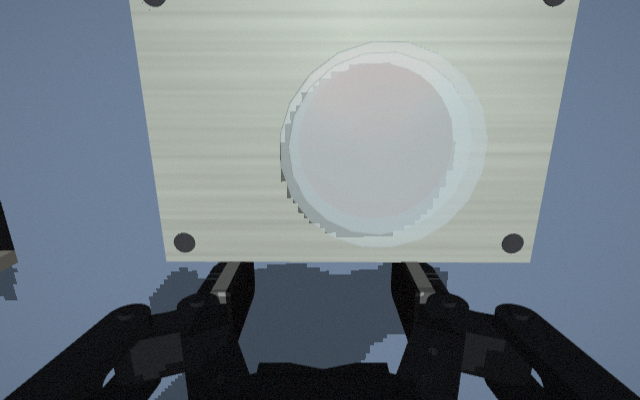

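The carrier is square to the rail, with its near edge level at row 262 across columns 165–530. The dish is about 8 mm off centre. I close the remaining 13 mm or so gently.

>>> send_rows:
  series:
    - [60,[0.06,0,0],[0,0,0]]
    - [60,[0.06,0,0],[0,0,0]]
    - [60,[0.04,0,0],[0,0,0]]
    - [60,[0,0,0],[0,0,0]]

```text
clock: 6.35
eef_pos: [531.4, -83.8, 14.9]
tool_rot: [-3.136, 0.008, -0.002]
force: [-1.9, -0.1, -1.8]
width: 60.1
gripper_force: 0.9
```

>>> send_rows:
  series:
    - [60,[0.03,0,0],[0,0,0]]
    - [60,[0,0,0],[0,0,0]]

```text
clock: 6.6
eef_pos: [532.3, -83.8, 14.9]
tool_rot: [-3.136, 0.009, -0.003]
force: [-2.9, 0.5, 0.5]
width: 59.8
gripper_force: 2.0
```

>>> send_rows:
  series:
    - [60,[0.02,0,0],[0,0,0]]
    - [60,[0,0,0],[0,0,0]]

```text
clock: 6.85
eef_pos: [533.5, -83.8, 14.9]
tool_rot: [-3.136, 0.009, -0.003]
force: [-4.6, -0.8, 1.8]
width: 59.6
gripper_force: 2.3
```

>>> send_rows:
  series:
    - [60,[0.02,0,0],[0,0,0]]
    - [60,[0,0,0],[0,0,0]]

```text
clock: 7.1
eef_pos: [534.8, -83.9, 14.8]
tool_rot: [-3.136, 0.009, -0.003]
force: [-5.4, -0.3, 1.2]
width: 59.9
gripper_force: 2.3
```

>>> send_rows:
  series:
    - [60,[0.02,0,0],[0,0,0]]
    - [60,[0,0,0],[0,0,0]]

```text
clock: 7.35
eef_pos: [535.5, -83.9, 14.8]
tool_rot: [-3.135, 0.01, -0.003]
force: [-5.1, 0.3, 2.8]
width: 60.2
gripper_force: 2.9
```

>>> send_rows:
  series:
    - [60,[0.02,0,0],[0,0,0]]
    - [60,[0,0,0],[0,0,0]]

```text
clock: 7.6
eef_pos: [535.5, -83.9, 14.8]
tool_rot: [-3.135, 0.012, -0.003]
force: [-7.5, 0.2, 5.3]
width: 59.9
gripper_force: 4.1
```

```bash
python3 - <<'E'
from wm import *
d,P=wm()
im=d["img"].astype(int)
k=(d["depth"]>0)&(abs(P[...,2]-16)<3)&(P[...,0]>635)
print(k.sum(), np.percentile(P[k][:,0],[1,50,99]) if k.sum() else "")
E
```

```text
[535.5 -83.9  14.8] [-8.1 -0.4  5.1] [-0.15  0.89  0.4   1.96 -0.78  0.46 -0.74]
carrier rect [590.1 -92.6] [141.2  89.4] 89.68
[ 545.21344 -163.39272] [635.1476   -21.904371]
dish ((591.3997802734375, -100.50081634521484), 30.074615478515625)
634 [635.02075499 635.48069329 636.23051591]
```

>>> send_rows:
  series:
    - [60,[0.03,0,0],[0,0,0]]
    - [60,[0,0,0],[0,0,0]]

```text
clock: 7.9
eef_pos: [535.6, -83.9, 14.8]
tool_rot: [-3.134, 0.015, -0.003]
force: [-12.4, -0.1, 8.1]
width: 59.8
gripper_force: 5.9
```

The carrier is seated against the rail: TCP x stalled at 535.5 and the force is rising. I back off, lift, and go round behind its rear end at y ≈ -163 with the tool turned 90°.

>>> send_rows:
  series:
    - [60,[-0.1,0,0],[0,0,0]]
    - [60,[-0.3,0,0.1],[0,0,0]]
    - [60,[0,0,0.8],[0,0,1]]
    - [40,[0,-0.2,0.7],[0,0,1]]
    - [40,[0.2,-0.5,0.2],[0,0,1]]
    - [40,[0.3,-0.5,0],[0,0,1]]
    - [40,[0.3,-0.5,0],[0,0,1]]
    - [40,[0.3,-0.4,0],[0,0,1]]

```text
clock: 8.9
eef_pos: [583.8, -211.8, 123.7]
tool_rot: [-3.14, 0.006, 0.523]
force: [0.3, -0.0, 0.4]
width: 40.1
gripper_force: 0.0
```

>>> send_rows:
  series:
    - [40,[0.3,0,0],[0,0,1]]
    - [40,[0,0,0],[0,0,1]]
    - [40,[0,0,0],[0,0,1]]
    - [40,[0,0,0],[0,0,1]]
    - [40,[0,0,0],[0,0,1]]
    - [40,[0,0,0],[0,0,1]]
    - [40,[0,0,0],[0,0,1]]
    - [40,[0,0,0],[0,0,1]]

```text
clock: 9.9
eef_pos: [601.3, -210.2, 123.5]
tool_rot: [-3.14, 0.008, 1.222]
force: [-0.8, 0.0, -0.2]
width: 39.8
gripper_force: 0.0
```

```bash
python3 - <<'E'
from h import *
s=sensors.read_state(); print(s["qpos"].round(3), s["eef_pos"],s["tool_rot"],s["force"])
E
```

```text
[ 0.14   0.772  0.249  1.666 -0.247  0.736  0.157] [ 601.31332628 -210.17668397  123.52244699] [-3.14045143  0.00825601  1.22194278] [-0.80947786  0.01278849 -0.15390351]
```

>>> send_rows:
  series:
    - [40,[-0.1,0,-0.2],[0,0,1]]
    - [40,[0,0,-0.4],[0,0,1]]
    - [40,[0,0,-0.4],[0,0,1]]
    - [40,[0,0,-0.3],[0,0,1]]
    - [40,[0,0,-0.25],[0,0,0]]
    - [40,[0,0,-0.1],[0,0,0]]
    - [40,[0,0,0],[0,0,0]]

```text
clock: 10.78
eef_pos: [593.5, -209.9, 23.8]
tool_rot: [-3.136, 0.009, 1.567]
force: [-0.1, 0.4, -0.8]
width: 39.6
gripper_force: 0.0
```

>>> send_rows:
  series:
    - [40,[0,0,-0.05],[0,0,0]]
    - [40,[0,0,0],[0,0,0]]

```text
clock: 11.02
eef_pos: [593.4, -209.9, 21.2]
tool_rot: [-3.136, 0.009, 1.568]
force: [-0.3, -0.2, -0.1]
width: 40.3
gripper_force: 0.0
```

```bash
python3 - <<'E'
from wm import *
wm("w4")
print(sensors.read_state()["tool_rot"])
E
```

```text
[ 593.4 -209.9   21.2] [-0.6 -0.7  0.1] [ 0.22  0.9   0.12  1.72 -0.16  0.53  0.43]
carrier rect [ 594.2 -135. ] [54.9 97.7] 89.84
[ 545.3577  -162.57753] [ 642.9737  -107.43105]
dish ((591.3262939453125, -111.80271911621094), 27.389739990234375)
[-3.13642895  0.00908858  1.56798044]
```

View pics/w4.png

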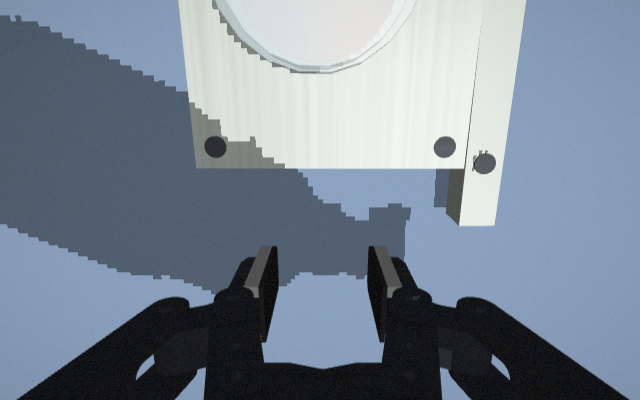

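The wrist view shows the carrier flush with the rail at column 470 and its rear edge at row 167. The fingers are centred behind it. I lower slightly and push in +y.

>>> send_rows:
  series:
    - [40,[0,0,-0.05],[0,0,0]]
    - [40,[0,0.2,0],[0,0,0]]
    - [40,[0,0.2,0],[0,0,0]]
    - [40,[0,0.1,0],[0,0,0]]
    - [40,[0,0.05,0],[0,0,0]]
    - [40,[0,0.05,0],[0,0,0]]
    - [40,[0.004,0.06,0],[0,0,0]]
    - [40,[0.004,0.06,0],[0,0,0]]

```text
clock: 12.08
eef_pos: [593.3, -168.4, 17.9]
tool_rot: [-3.136, 0.011, 1.567]
force: [-1.7, -5.4, 0.2]
width: 39.5
gripper_force: 2.3
```

>>> send_rows:
  series:
    - [40,[0.004,0.07,0],[0,0,0]]
    - [40,[0.004,0.08,0],[0,0,0]]
    - [40,[0.004,0.08,0],[0,0,0]]
    - [40,[0.004,0.08,0],[0,0,0]]
    - [40,[0.004,0.08,0],[0,0,0]]
    - [40,[0.004,0.08,0],[0,0,0]]
    - [40,[0.004,0.07,0],[0,0,0]]
    - [40,[0.004,0.06,0],[0,0,0]]

```text
clock: 13.08
eef_pos: [594.3, -131.9, 17.8]
tool_rot: [-3.134, 0.01, 1.568]
force: [-2.7, -6.6, 1.6]
width: 40.1
gripper_force: 3.3
```

>>> send_rows:
  series:
    - [40,[0.004,0.07,0],[0,0,0]]
    - [40,[0.004,0.08,0],[0,0,0]]
    - [40,[0.004,0.08,0],[0,0,0]]
    - [40,[0.004,0.08,0],[0,0,0]]
    - [40,[0.004,0.08,0],[0,0,0]]
    - [40,[0.004,0.08,0],[0,0,0]]
    - [40,[0.004,0.07,0],[0,0,0]]
    - [40,[0.004,0.06,0],[0,0,0]]

```text
clock: 14.08
eef_pos: [594.1, -97.8, 17.7]
tool_rot: [-3.13, 0.012, 1.567]
force: [-6.5, -9.4, 4.7]
width: 39.9
gripper_force: 4.9
```

```bash
python3 - <<'E'
from wm import *
wm()
E
```

```text
[594.3 -96.9  17.7] [-6.1 -8.4  4. ] [ 0.02  0.89  0.14  1.79 -0.21  0.48  0.29]
carrier rect [594.3 -41. ] [97.4 89.9] 0.03
[545.5509  -85.92161] [642.9369      3.9459124]
dish ((591.6353759765625, -23.56328582763672), 29.986053466796875)
```

>>> send_rows:
  series:
    - [40,[-0.01,0.05,0],[0,0,0]]
    - [40,[-0.01,0.06,0],[0,0,0]]
    - [40,[0,0.06,0],[0,0,0]]
    - [40,[0,0.06,0],[0,0,0]]
    - [40,[0,0.06,0],[0,0,0]]
    - [40,[0,0.04,0],[0,0,0]]

```text
clock: 14.88
eef_pos: [594.1, -76.7, 17.7]
tool_rot: [-3.132, 0.011, 1.567]
force: [-3.5, -8.1, 2.5]
width: 39.9
gripper_force: 3.8
```

>>> send_rows:
  series:
    - [40,[0,0.03,0],[0,0,0]]
    - [40,[0,0.03,0],[0,0,0]]
    - [40,[0,0.03,0],[0,0,0]]
    - [40,[0,0.03,0],[0,0,0]]

```text
clock: 15.38
eef_pos: [594.1, -69.8, 17.7]
tool_rot: [-3.132, 0.011, 1.567]
force: [-4.1, -7.4, 2.5]
width: 40.0
gripper_force: 3.8
```

>>> send_rows:
  series:
    - [40,[0,0.03,0],[0,0,0]]
    - [40,[0,0.03,0],[0,0,0]]
    - [40,[0,0.03,0],[0,0,0]]
    - [40,[0,0.03,0],[0,0,0]]

```text
clock: 15.88
eef_pos: [594.0, -62.6, 17.7]
tool_rot: [-3.132, 0.011, 1.567]
force: [-3.8, -7.4, 3.5]
width: 40.2
gripper_force: 3.8
```

>>> send_rows:
  series:
    - [40,[0,0.03,0],[0,0,0]]
    - [40,[0,0.03,0],[0,0,0]]
    - [40,[0,0.03,0],[0,0,0]]
    - [40,[0,0.03,0],[0,0,0]]

```text
clock: 16.38
eef_pos: [594.0, -55.4, 17.7]
tool_rot: [-3.132, 0.011, 1.567]
force: [-3.9, -9.0, 2.0]
width: 40.2
gripper_force: 3.9
```

>>> send_rows:
  series:
    - [40,[0,0.03,0],[0,0,0]]
    - [40,[0,0.03,0],[0,0,0]]
    - [40,[0,0.03,0],[0,0,0]]

```text
clock: 16.75
eef_pos: [594.0, -50.1, 17.7]
tool_rot: [-3.132, 0.011, 1.567]
force: [-3.8, -8.0, 2.2]
width: 39.8
gripper_force: 3.9
```

>>> send_rows:
  series:
    - [40,[0,0.03,0],[0,0,0]]
    - [40,[0,0.03,0],[0,0,0]]
    - [40,[0,0.03,0],[0,0,0]]

```text
clock: 17.12
eef_pos: [593.9, -44.7, 17.7]
tool_rot: [-3.132, 0.011, 1.567]
force: [-4.5, -7.5, 3.2]
width: 39.9
gripper_force: 3.9
```

>>> send_rows:
  series:
    - [40,[0,0.03,0],[0,0,0]]
    - [40,[0,0.03,0],[0,0,0]]
    - [40,[0,0.03,0],[0,0,0]]
    - [40,[0,0.03,0],[0,0,0]]

```text
clock: 17.62
eef_pos: [593.9, -37.5, 17.7]
tool_rot: [-3.131, 0.011, 1.567]
force: [-4.7, -7.7, 3.2]
width: 39.8
gripper_force: 4.0
```

>>> send_rows:
  series:
    - [40,[0,0.03,0],[0,0,0]]
    - [40,[0,0.03,0],[0,0,0]]
    - [40,[0,0.03,0],[0,0,0]]
    - [40,[0,0.03,0],[0,0,0]]

```text
clock: 18.12
eef_pos: [593.8, -30.8, 17.7]
tool_rot: [-3.131, 0.012, 1.567]
force: [-4.6, -8.7, 4.0]
width: 40.4
gripper_force: 4.5
```

>>> send_rows:
  series:
    - [40,[0,0.03,0],[0,0,0]]
    - [40,[0,0.03,0],[0,0,0]]

```text
clock: 18.38
eef_pos: [593.8, -27.5, 17.7]
tool_rot: [-3.131, 0.012, 1.567]
force: [-3.5, -9.9, 3.2]
width: 40.1
gripper_force: 4.7
```

>>> send_rows:
  series:
    - [40,[0,0.03,0],[0,0,0]]
    - [40,[0,0.03,0],[0,0,0]]

```text
clock: 18.62
eef_pos: [593.8, -26.9, 17.8]
tool_rot: [-3.132, 0.016, 1.566]
force: [-4.1, -16.6, 2.4]
width: 40.0
gripper_force: 8.2
```

Motion stalled at y ≈ -26.9 and the force jumped to 16.6 N, so this is the block. One more small press for margin, then a hold.

>>> send_rows:
  series:
    - [40,[0,0.02,0],[0,0,0]]
    - [40,[0,0,0],[0,0,0]]

```text
clock: 18.88
eef_pos: [593.8, -26.9, 17.8]
tool_rot: [-3.132, 0.017, 1.565]
force: [-3.5, -16.8, 2.6]
width: 40.4
gripper_force: 8.2
```

```bash
python3 - <<'E'
from wm import *
wm()
E
```

```text
[593.8 -26.9  17.8] [ -4.6 -16.2   2.9] [-0.11  0.88  0.16  1.82 -0.23  0.47  0.2 ]
carrier rect [594.1  19.5] [97.4 69.6] 0.25
[545.26654  -15.398906] [642.7143    54.507977]
dish ((591.1903076171875, 46.95948028564453), 29.948671340942383)
```

>>> send_rows:
  series:
    - [40,[0,0.03,0],[0,0,0]]
    - [40,[0,0,0],[0,0,0]]

```text
clock: 19.18
eef_pos: [593.8, -26.9, 17.8]
tool_rot: [-3.132, 0.019, 1.564]
force: [-4.0, -19.4, 1.8]
width: 40.0
gripper_force: 9.6
```

Pressed home with about 11 N above the sliding force. I back off gently.

>>> send_rows:
  series:
    - [40,[0,-0.04,0],[0,0,0]]
    - [40,[0,-0.04,0],[0,0,0]]
    - [40,[0,-0.04,0],[0,0,0]]
    - [40,[0,-0.06,0],[0,0,0]]
    - [40,[0,-0.1,0],[0,0,0]]
    - [40,[0,-0.3,0],[0,0,0]]
    - [40,[0,-0.5,0.1],[0,0,0]]
    - [40,[0,0,0],[0,0,0]]

```text
clock: 20.18
eef_pos: [596.5, -87.5, 24.4]
tool_rot: [-3.137, 0.012, 1.563]
force: [0.1, 0.8, -0.1]
width: 39.9
gripper_force: 0.0
```

```bash
python3 - <<'E'
from wm import *
wm("w5")
E
```

```text
[596.3 -85.   24.1] [-0.2  0.6  0.1] [ 0.    0.88  0.14  1.8  -0.21  0.49  0.28]
carrier rect [5.942e+02 5.000e-01] [97.3 30.9] 0.23
[545.48956  -15.132092] [642.81116   15.815333]
```

View pics/w5.png

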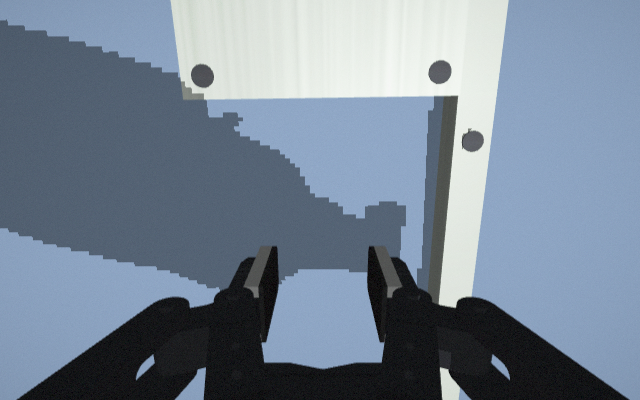

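The carrier is flush with the rail, and its rear edge is still at y ≈ -15, so it hasn't sprung back off the shoe. The fingers are about 60 mm clear. I hand in.

```bash
python3 -c "
from cell import ctrl; print(ctrl.finish_job())"
```

```text
the job is handed in; nothing more can be done
None
```

The job is handed in after about 20 s of the 45 s, verdict not returned: the carrier is flush against the rail and was pressed home with about 11 N over the sliding force, it had not moved back after release, the dish was still on it at the last check, and the gripper is clear.

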